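Hold the dusting stencil over the glazed cake

TASK

Prise the snap lid of the blue tin up with the blade of the palette knife, swing the lid right open and lay the knife down on the worktop. Then take out the square stencil with the black finger grip, carry it high over the things in the middle without knocking anything, and hold it level about a centimetre above the little cake, centred on it and square with its sides, so that I can dust sugar through it. The glaze is still soft, so nothing may touch the cake; finish while still holding the stencil there.

Things in the scene. Friction and masses are not known exactly. Their poses are not given: they have to be found in the camera images.
- tin: Low blue tin, fixed where it stands, 152 (x) x 126 (y) x 32 mm without the 3 mm lid; walls 3, floor 2 mm. Origin: centre of its underside; +x points to the hinge at the back. In front (-x) lid and tin each have a lip 12 mm deep, 74 wide, 3 thick, at z 32-35 and 21-24 mm; the slot between takes a thin blade but no finger.
- tin_slot (a point): Middle of the mouth of the slot under the lid's lip: 88 mm before the tin's centre, 28 mm above the worktop. The slot runs 12 mm deep from here along the tin's +x.
- tin_hinge (a point): Middle of the lid's hinge axis, at the tin's back top edge: 76 mm behind the tin's centre, 32 mm above the worktop. The axis lies along the tin's y.
- tin_lid (a joint): Opening angle of the lid in rad: 0 shut, 1.57 upright, 1.75 at its stop. Sprung catches hold it shut: about 3 N upward under the lip pops it free within the first 8 mm of lift. The hinge is stiff (about 0.06 N m), so that the lid stays where it is left; well past upright it drops back to its stop.
- palette_knife: Palette knife lying flat, about 70 g. Wooden handle 100 x 18 mm, 14 mm high, from -85 to +15 mm along its x; steel blade 82 mm long, 18 wide, 3 thick, its mid-plane 7 mm above the knife's underside. Origin: on the underside at the good place to grip; +x points to the blade's tip, z up.
- knife_tip (a point): Tip of the knife's blade, 95 mm ahead of the knife's origin and 7 mm above its underside, at half the blade's thickness.
- stencil: Square steel stencil with lattice cut-outs, 108 x 108 x 3 mm, about 70 g, in the tin with some mm of play. Origin: centre of the square's underside, at the start 17 mm behind the tin's centre, 2 mm above the worktop; +x points from the grip to the far edge (as the tin's x). A tongue 14 mm wide reaches out to x = -87 mm and carries the grip.
- stencil_grip (a point): Centre of the stencil's upright black finger grip: 26 mm long (x), 10 mm thick (y), 22 mm high, standing on the tongue (z 3 to 25 mm over the stencil's underside); this point is 73 mm before the stencil's centre and 14 mm over its underside. Its front end is about 4 mm from the tin's front wall.
- cake: Small square chocolate-glazed layer cake, 92 x 92 mm, its top 54 mm above the worktop, fixed on a gold board 130 x 130 x 6 mm; loose, about 550 g. Origin: centre of the board's underside; x and y parallel to the cake's sides, z up.
- cake_top (a point): Centre of the cake's top face.
- jam_jar: Loose jam jar with a grey lid, 70 mm across, 85 mm high, in the middle (near y = 0) between tin and cake, which stand left and right of it, either way round. Origin: centre of its underside.
- cream_jug: Loose white jug, 67 x 103 mm, 85 mm high, behind the middle. Origin: centre of its underside.
- egg_timer: Loose red and white kitchen timer, 65 mm across, 57 mm high. Origin: centre of its underside.

How it is judged:
By the outcome, as a careful person would: the job done as asked, in the order asked, and still so for the second after the job is handed in, while the arm keeps its last pose, push and grip.
It also fails if it takes over 67 s, if anything falls off the work surface, if the arm or the gripper's body presses on something with over 40 N, if the wrist force passes 120 N, or if a joint passes its speed limit or range.

ROBOT

A 6-joint arm with a two-finger parallel gripper is mounted at the origin on a cart in front of the work surface, level with it; the furniture and walls round the work are solid. World frame = base frame: x ahead of the robot, y to its left, z up, the work surface at z = 0. Lengths are in m, angles in rad, forces in N, time in s.
With the tool pointing down it reaches from about 0.35 to 0.975 m from the base axis. Payload 4.9 kg.
Tool frame: the origin (TCP) lies midway between the tips of the shut fingers; the grasp point (between the pads) lies 19 mm behind it; z points along the fingers, y is the line along which they close (so a half turn about z gives the same grasp; the last joint's range is limited). The gripper opens to 85 mm and grips with 20 to 120 N. Pads are 22 mm wide; open, the fingers measure 114 mm over their backs; the gripper's body (76 mm by 85 mm) begins 54 mm behind the grasp point. The pads swing forward as they close: fully open they stand 13 mm farther back than shut.
Start: joints at [1.11, 0.053, 1.613, -0, 1.476, -0.119], TCP at [0.209, 0.589, 0.231] pointing down, gripper open.
Joint ranges: [-3.01, 3.01], [-1.01, 2.22], [0.06, 2.58], [-1.02, 4.17], [0.09, 2.62], [-3.14, 3.14]. Speed limits (rad/s): [2.57, 2.57, 3.14, 3.14, 3.14, 3.14].

INTERFACE

Orientations are given as a unit quaternion [w, x, y, z].
In Python, from plant import * gives the robot as it stands.
- The arm moves only by the tool jog_arm, never from a script. Its argument "targets" is a list of rows, each a list of 3 entries, a list of its own where there are three numbers: the shift along the tool's x, y, z in units of 25 mm (1.0 is 25 mm), then the turn, a rotation vector about the tool's x, y, z in units of 8 degrees (1.0 is 8 degrees), then the opening in per cent of the stroke, from 0 (shut) to 100 (fully open). A call has 1 to 8 rows; each row is the pose to reach, as a shift and turn from the pose commanded when the call began, along the tool's axes at that moment; what a row does not reach only later rows make up. A row lasts 1/8 s, in which the tool goes at most 62.5 mm and 10.7 degrees, less where a joint would pass 70% of its speed; a pose out of reach is approached as far as the arm can. A call with a gripper value outside its range is refused whole. The fingers move at their own pace and stop on an object; the grip force is fixed at half the most. Time passes only in rows, so rows that repeat a pose let the fingers close. It gives the time, the measured TCP pose, the force, the opening and the grip force at its end, in the units of the state.
- state(): the state, without advancing time (a new reading comes with each control period).
- grab_frame(name): name is "scene" or "side" or "wrist"; returns (picture, depth): 480x640x3 uint8, red, green, blue; 480x640 float32, m along the optical axis (not along the pixel's ray), 0 where there is no reading.
- camera_params(name): a dict with "fovy" (degrees; the focal length in pixels is half the picture's height over the tangent of half this angle, whatever the lens; pixels are square), "cx", "cy" (the principal point, pixels), "dist" ([k1, k2, p1, p2, k3] as OpenCV has them; the pictures are not rectified), "rvec" (rotation vector, rad) and "tvec" (3), from world to camera coordinates, as OpenCV has them; the wrist camera has in their place "hand_eye" (4x4, takes a point from camera to tool coordinates, whose origin is the TCP and whose axes are the flange's). Camera axes: x right, y down, z forward; pixel columns grow to the right and rows downward; lengths in m; the calibration is good to about 2 mm. A picture is of the moment at which its call begins: read the wrist's pose just before it. camera_params takes no time and is no camera call.
- job_done(): hands the job in; it is judged then, once.
The state is a dict: "time": time; "joint_pos": joint angles; "joint_vel": joint speeds; "joint_efforts": joint torques, N m; "tool_pos": TCP position; "tool_rot": TCP orientation; "contact_force": force on the tool from outside, world axes, zero at the start; "ft_torque": the same for the moment, N m; "gripper_width": opening from 0.0 (shut) to 1.0 (fully open); "grasp_force": force on a finger pad.
Only numpy, scipy, OpenCV 4.12 (cv2) and the standard library are available. Lean on these libraries where they do the work, as an engineer would, in place of code of your own. Each camera call takes 0.05 s, during which the arm holds its last target. There are 200 camera calls.

## Working session

There is one attempt and no reset: what is moved stays moved. The work goes in short steps, Python scripts to look and compute and a tool call to move; the robot and the scene stay as the last step left them, time stands still between calls to the robot, and variables do not carry over. Pictures are saved under pics/ and viewed, at most 13 in all, crops included, and the job is handed in when it is done.

Besides the shell and the picture viewer there is one more tool, called after "Call:" as name([rows], argument=value, ...), one row to a line, values as JSON. jog_arm: Moves the arm, as the interface text tells. Its arguments: {"type":"object","properties":{"targets":{"type":"array"}},"required":["targets"]}

```bash
ls; mkdir -p pics; cat > h.py <<'E'
from plant import *
import numpy as np, cv2
from scipy.spatial.transform import Rotation as R
def K(n):
    p=camera_params(n); f=240/np.tan(np.radians(p["fovy"])/2)
    return np.array([[f,0,p["cx"]],[0,f,p["cy"]],[0,0,1.]]),np.array(p["dist"]),p
def tool():
    s=state(); q=s["tool_rot"]; T=np.eye(4); T[:3,:3]=R.from_quat([q[1],q[2],q[3],q[0]]).as_matrix(); T[:3,3]=s["tool_pos"]; return T
def c2w(n,T=None):
    k,d,p=K(n)
    if "rvec" in p:
        M=np.eye(4); M[:3,:3]=cv2.Rodrigues(np.array(p["rvec"],float))[0]; M[:3,3]=np.ravel(p["tvec"]); return np.linalg.inv(M)
    return T@np.array(p["hand_eye"])
def rays(n,px,T=None):
    k,d,p=K(n); u=cv2.undistortPoints(np.array(px,float).reshape(-1,1,2),k,d).reshape(-1,2)
    M=c2w(n,T); return M[:3,3],(M[:3,:3]@np.c_[u,np.ones(len(u))].T).T
def plane(n,px,z,T=None):
    o,v=rays(n,px,T); return o+v*((z-o[2])/v[:,2])[:,None]
def cloud(n,dep,T=None):
    vv,uu=np.mgrid[0:480,0:640]; o,v=rays(n,np.c_[uu.ravel(),vv.ravel()],T)
    return (o+v*dep.reshape(-1,1)).reshape(480,640,3)
def save(im,f): cv2.imwrite("pics/"+f,im[:,:,::-1])
E
python3 - <<'E'
from h import *
s=state();print({k:np.round(v,3) for k,v in s.items()})
T=tool();ims=[]
for n in("scene","side","wrist"):
    im,d=grab_frame(n);np.savez(f"{n}0.npz",im=im,d=d,T=T);save(im,n+"0.png");p=K(n)[2]
    M=c2w(n,T);print(n,M[:3,3].round(3),M[:3,2].round(2),(d>0).mean())
E
```

```text
pics
{'time': np.float64(0.0), 'joint_pos': array([ 1.11 ,  0.053,  1.614, -0.   ,  1.476, -0.119]), 'joint_vel': array([-0.   ,  0.   ,  0.001,  0.001, -0.   , -0.   ]), 'joint_efforts': array([-0.0000e+00, -3.9369e+01, -3.7017e+01, -0.0000e+00,  7.0000e-03,
       -0.0000e+00]), 'tool_pos': array([0.209, 0.588, 0.23 ]), 'tool_rot': array([-0.   ,  0.17 ,  0.985, -0.001]), 'contact_force': array([-0.252,  0.301,  0.247]), 'ft_torque': array([-0.032,  0.036,  0.047]), 'grasp_force': np.float64(0.0), 'gripper_width': np.float64(0.999)}
scene [ 0.182 -0.359  0.737] [ 0.49  0.42 -0.76] 0.9958658854166667
side [ 0.252 -0.952  0.803] [ 0.28  0.76 -0.59] 0.99591796875
wrist [0.143 0.613 0.373] [ 0.26 -0.09 -0.96] 0.9959895833333333
```

View pics/scene0.png

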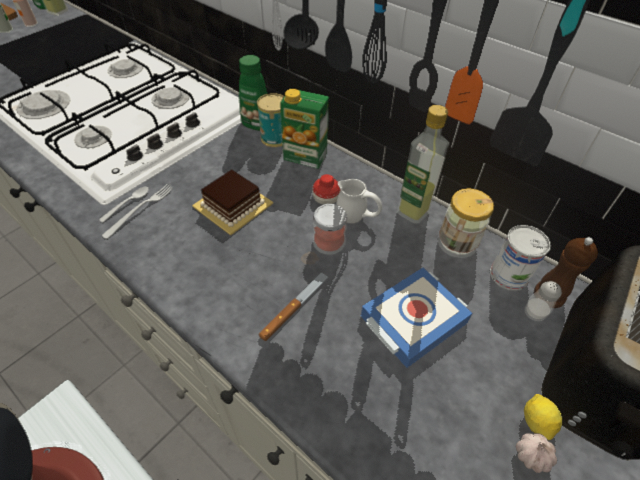

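View pics/side0.png

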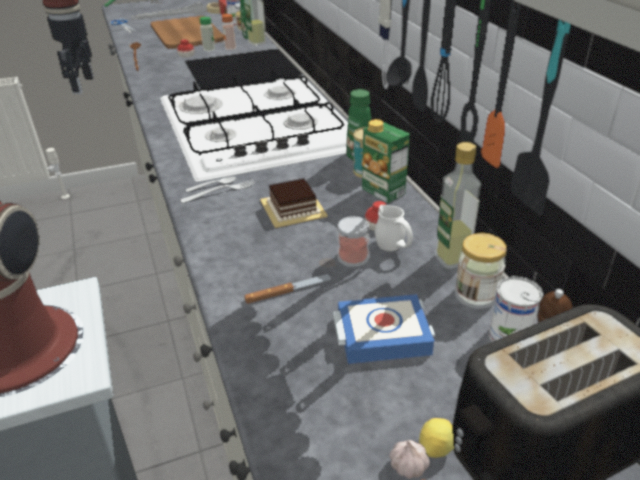

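The scene picture shows the tin at (415,315) with its front lip at (380,335), the knife at (290,310) with its blade tip at (322,283), the cake at (230,200), the jar at (330,230), the jug at (352,200) and the timer at (326,187). The side view agrees, with the tin at (385,325) and the cake at (293,200). Next I'll measure from depth.

```bash
cat > m.py <<'E'
from h import *
def rect(p):
    (c,s,a)=cv2.minAreaRect((p[:,:2]*1000).astype(np.float32)); return np.round(c,1),np.round(s,1),round(a,1)
for n in("scene","side"):
    z=np.load(f"{n}0.npz");im=z["im"];C=cloud(n,z["d"]);h=cv2.cvtColor(im,cv2.COLOR_RGB2HSV).astype(int);H,S,V=h[...,0],h[...,1],h[...,2]
    x,y,zz=C[...,0],C[...,1],C[...,2]
    def comp(m,seed):
        m=cv2.morphologyEx(m.astype(np.uint8),cv2.MORPH_OPEN,np.ones((2,2)));k,l=cv2.connectedComponents(m);
        b=l[seed[1]-12:seed[1]+13,seed[0]-12:seed[0]+13];b=b[b>0];return l==np.bincount(b).argmax()
    sd=dict(scene=dict(tin=(415,300),kn=(280,322),bl=(312,292),cake=(230,185),jar=(329,213),jug=(350,195),tim=(326,187)),side=dict(tin=(385,318),kn=(270,293),bl=(307,284),cake=(292,190),jar=(352,225),jug=(391,225),tim=(376,210)))[n]
    print(n,"table z",np.median(zz[(zz<.02)&(zz>-.02)&(x>.4)&(x<.9)&(abs(y)<.3)]))
    m=comp((zz>.026)&(zz<.045),sd["tin"]);print("tin",rect(C[m]),np.median(zz[m]),m.sum())
    m2=m&(H>95)&(H<130)&(S>120);print("tin blue",rect(C[m2]),m2.sum())
    ms=comp((H>4)&(H<18)&(S>120)&(V>80),sd["kn"]);print("handle",rect(C[ms]),zz[ms].max(),ms.sum())
    mb=comp((zz>.005)&(zz<.03),sd["bl"]);print("knife all",rect(C[mb]),mb.sum())
    mc=comp((zz>.047)&(zz<.062),sd["cake"]);print("cake",rect(C[mc]),np.median(zz[mc]))
    for o,lo,hi in(("jar",.079,.1),("jug",.05,.1),("tim",.02,.08)):
        mo=comp((zz>lo)&(zz<hi),sd[o]);print(o,rect(C[mo]),zz[mo].max(),mo.sum())
E
python3 m.py
```

```text
scene table z 0.00021483547253897672
tin (array([ 454. , -243.2]), array([567.2, 168.3]), 6.5) 0.035645708753690664 5599
tin blue (array([ 443.8, -243.9]), array([548. , 165.3]), 6.9) 1403
handle (array([ 324. , -173.6]), array([461.7,  71.1]), 43.7) 0.737112819312354 411
knife all (array([ 354.8, -153.6]), array([524.4, 115.8]), 37.4) 837
cake (array([390. , -14.1]), array([796.1, 123.2]), 50.1) 0.05380567391771818
jar (array([ 441.1, -142.3]), array([672.9,  64. ]), 34.4) 0.737112819312354 680
jug (array([ 501.8, -112.7]), array([797.4, 128.6]), 28.4) 0.737112819312354 1794
tim (array([ 544.3, -150.3]), array([821.7, 157.8]), 40.8) 0.737112819312354 1212
side table z 0.0019384052701671983
tin (array([ 502.7, -554.5]), array([921.3, 183.4]), 69.0) 0.03735218196944645 4663
tin blue (array([ 490. , -568.3]), array([887.9, 161.7]), 68.5) 1344
handle (array([ 339.3, -483.9]), array([948.2,  83.2]), 74.5) 0.8034733729742012 153
knife all (array([ 348.3, -456.5]), array([995.1, 167.6]), 69.5) 676
cake (array([ 426.9, -278.7]), array([1386.3,  111.8]), 70.8) 0.05531715708616397
jar (array([ 469.5, -410.8]), array([1164.2,   64.6]), 64.9) 0.8034733729742012 515
jug (array([ 565.3, -397.9]), array([1269.4,   90.2]), 64.6) 0.8034733729742012 867
tim (array([ 564.7, -397.1]), array([1268.8,  107.2]), 65.4) 0.8034733729742012 1061
```

View pics/wrist0.png

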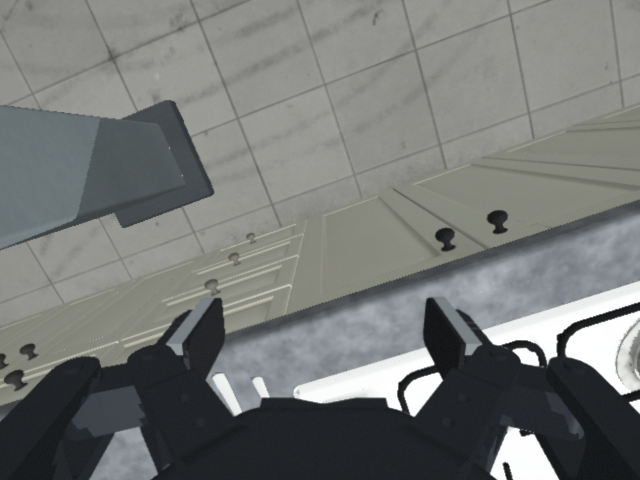

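The wrist picture shows only the floor, the cabinets and the fingers. The rectangles came out wrong because pixels with no depth reading got in, so I'll mask them.

```bash
sed -i 's/return l==np.bincount(b).argmax()/return (l==np.bincount(b).argmax())\&(m0)\&(z["d"]>0)/; s/m=cv2.morphologyEx(m.astype/m0=m;m=cv2.morphologyEx(m.astype/' m.py; python3 m.py
python3 - <<'E'
from h import *
z=np.load("scene0.npz");save(cv2.resize(z["im"][170:370,180:480],None,fx=2.66,fy=2.66,interpolation=cv2.INTER_CUBIC),"crop.png")
E
```

```text
scene table z 0.00021483547253897672
tin (array([ 624.4, -221.1]), array([124.3, 169.7]), 76.0) 0.03567227730707356 5449
tin blue (array([ 626.7, -221.7]), array([124.3, 151.7]), 76.1) 1397
handle (array([462.1, -39.8]), array([97.5, 14. ]), 1.2) 0.01831597686714037 324
knife all (array([503. , -38.1]), array([179.4,  15.9]), 1.6) 703
cake (array([607.3, 247.6]), array([88.9, 91.6]), 88.5) 0.053876520799624295
jar (array([666.8,  13.6]), array([62.7, 61.6]), 38.8) 0.08896319369978511 634
jug (array([710.7,  21.9]), array([ 94.1, 153.2]), 80.9) 0.08896319369978511 1672
tim (array([759.7,  48.9]), array([164.7,  58.7]), 82.9) 0.07992326827163754 1112
side table z 0.0019384052701671983
tin (array([ 624.1, -220.6]), array([130.6, 168.8]), 75.9) 0.0373949974917448 4519
tin blue (array([ 625.9, -222. ]), array([127.7, 149.4]), 76.5) 1274
handle (array([461.2, -41.5]), array([86.9, 12.2]), 5.3) 0.019582067317389207 110
knife all (array([503.8, -39. ]), array([179.3,  20.2]), 2.2) 568
cake (array([607.6, 247.6]), array([91.7, 91.8]), 89.4) 0.05548037367235659
jar (array([666.6,  13.2]), array([63. , 61.5]), 46.4) 0.092573278162145 476
jug (array([757.9,  43. ]), array([156. ,  56.5]), 86.2) 0.0897681961661081 815
tim (array([756.1,  42.1]), array([ 62.9, 157.6]), 2.1) 0.07952876053746971 974
```

View pics/crop.png

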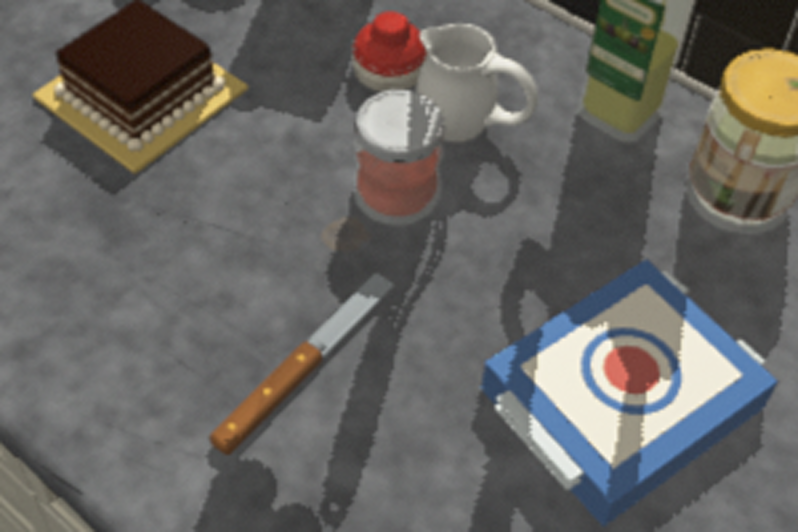

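The crop shows the knife blade pointing away from the robot with its tip at crop (380,285). The tin's front lip is at crop (540,440), so its front faces the robot. From depth: tin (0.627,-0.222) at yaw -14°, knife origin (0.498,-0.039) at yaw 1.7°, cake (0.607,0.248) at yaw about -1°, jar (0.667,0.013).

```bash
cat > g.py <<'E'
from h import *
# python3 g.py x y z yaw [pitch] ...: tool x-axis yaw deg in world, tool down; pitch deg about tool y. prints rows from current pose
import sys
T=tool(); a=list(map(float,sys.argv[1:])); s=state()
print("t",round(s["time"],2),"pos",T[:3,3].round(4),"toolx",T[:3,0].round(3),"toolz",T[:3,2].round(3),"F",np.round(s["contact_force"],1),"w",round(float(s["gripper_width"]),3),round(float(s["grasp_force"]),1),"j",np.round(s["joint_pos"],2))
for i in range(0,len(a),5):
    x,y,z,yaw,pit=a[i:i+5]
    G=(R.from_euler("z",yaw,degrees=True)*R.from_euler("x",180,degrees=True)*R.from_euler("y",pit,degrees=True)).as_matrix()
    d=T[:3,:3].T@(np.array([x,y,z])-T[:3,3])/.025; w=R.from_matrix(T[:3,:3].T@G).as_rotvec(degrees=True)/8
    print(d.round(2),w.round(2))
E
python3 g.py .498 -.039 .15 181.7 0 .498 -.039 .03 181.7 0
```

```text
t 0.15 pos [0.2093 0.5884 0.2303] toolx [-0.942  0.335  0.   ] toolz [-0.001 -0.001 -1.   ] F [-0.9 -0.1  0.3] w 1.003 0.0 j [ 1.11  0.05  1.61 -0.    1.48 -0.12]
[-19.29 -19.77   3.24] [-0.01 -0.   -2.66]
[-19.29 -19.76   8.04] [-0.01 -0.   -2.66]
```

Call:
jog_arm([
  [[-19.3,-19.8,3.2],[0,0,-2.66],70],
  [[-19.3,-19.8,3.2],[0,0,-2.66],70],
  [[-19.3,-19.8,3.2],[0,0,-2.66],60],
  [[-19.3,-19.8,3.2],[0,0,-2.66],60],
  [[-19.3,-19.8,3.2],[0,0,-2.66],60],
  [[-19.3,-19.8,3.2],[0,0,-2.66],60],
  [[-19.3,-19.8,3.2],[0,0,-2.66],60],
  [[-19.3,-19.8,3.2],[0,0,-2.66],60],
])

```text
time: 1.15
tool_pos: [0.4169, 0.1364, 0.1737]
tool_rot: [0.0, -0.015, 1.0, 0.0]
contact_force: [-0.2, -0.2, 0.0]
gripper_width: 0.6
grasp_force: 0.0
```

```bash
python3 g.py .498 -.039 .15 181.7 0
```

```text
t 1.15 pos [0.4169 0.1364 0.1737] toolx [-1.    -0.03  -0.001] toolz [ 0.001  0.    -1.   ] F [-0.2 -0.2  0. ] w 0.6 0.0 j [ 0.15 -0.38  2.09  0.    1.43 -1.45]
[-3.03 -7.11  0.95] [0.   0.01 0.  ]
```

Call:
jog_arm([
  [[-3.0,-7.1,0.95],[0,0,0],55],
  [[-3.0,-7.1,0.95],[0,0,0],55],
  [[-3.0,-7.1,0.95],[0,0,0],55],
  [[-3.0,-7.1,0.95],[0,0,0],55],
  [[-3.0,-7.1,0.95],[0,0,0],55],
  [[-3.0,-7.1,0.95],[0,0,0],55],
])

```text
time: 1.9
tool_pos: [0.4964, -0.0356, 0.1502]
tool_rot: [-0.0, -0.016, 1.0, 0.0]
contact_force: [-0.4, 0.2, -1.4]
gripper_width: 0.551
grasp_force: 0.0
```

```bash
python3 g.py .498 -.039 .01 181.7 0; python3 - <<'E'
from h import *
T=tool();im,d=grab_frame("wrist");np.savez("w1.npz",im=im,d=d,T=T);save(im,"w1.png")
C=cloud("wrist",d,T);m=(d>0)&(C[...,2]>.004)&(C[...,2]<.03)&(abs(C[...,1]+.04)<.03)&(C[...,0]<.64)&(C[...,0]>.36)
h=cv2.cvtColor(im,cv2.COLOR_RGB2HSV).astype(int);o=(h[...,0]>4)&(h[...,0]<18)&(h[...,1]>120)
for q in(m,m&o):print(cv2.minAreaRect((C[q][:,:2]*1000).astype(np.float32)),np.median(C[q][:,2]),q.sum())
E
```

```text
t 1.9 pos [ 0.4964 -0.0356  0.1502] toolx [-1.    -0.031  0.   ] toolz [-0.  0. -1.] F [-0.4  0.2 -1.4] w 0.551 0.0 j [-0.22 -0.19  1.98  0.    1.35 -1.82]
[-0.06 -0.14  5.61] [ 0.   -0.    0.01]
((505.402099609375, -34.83986282348633), (179.80503845214844, 17.678918838500977), 1.2617380619049072) 0.013074477500868376 4139
((464.3737487792969, -35.43449020385742), (97.51895141601562, 16.423730850219727), 1.3624199628829956) 0.014036447287794157 2260
```

View pics/w1.png

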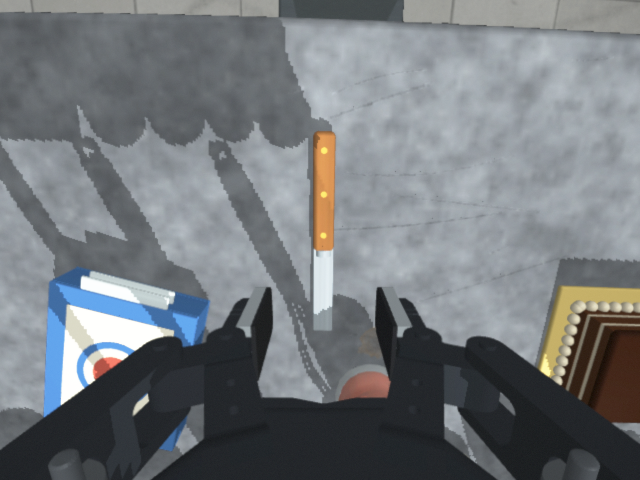

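The wrist picture shows the knife along column 324, with its blade tip at (322,330) and the tin's lip at (125,290). I'll re-measure the tin here, then go down and grip.

```bash
python3 g.py .4995 -.0365 .03 181.4 0 .4995 -.0365 .004 181.4 0; python3 - <<'E'
from h import *
z=np.load("w1.npz");im,d,T=z["im"],z["d"],z["T"]
C=cloud("wrist",d,T);m=(d>0)&(C[...,2]>.027)&(C[...,2]<.045)&(C[...,1]<-.1);m[:,230:]=0
print(np.median(C[m][:,2]))
h=cv2.cvtColor(im,cv2.COLOR_RGB2HSV).astype(int);b=m&(h[...,0]>95)&(h[...,0]<130)&(h[...,1]>100)
# left edge & front edge of lid: fit in rotated frame
for q in(m,b):
    a=np.radians(-14);P=C[q][:,:2]-[.6268,-.2218];L=P@np.array([[np.cos(a),-np.sin(a)],[np.sin(a),np.cos(a)]]);print(q.sum(),np.percentile(L,[.5,99.5],axis=0).round(4).tolist())
cs,_=cv2.findContours(b.astype(np.uint8),0,1)
P=plane("wrist",[[208,300]],.035,T);print(P)
ed=[];
for r in range(290,325):   # right-most blue pixel -> left (+y) side of lid
    c=np.where(b[r])[0]
    if len(c): ed.append([c.max(),r])
P=plane("wrist",ed,.035,T);print("yaw left edge",np.degrees(np.arctan2(*np.polyfit(P[:,0],P[:,1],1)[:1],1)))
E
```

```text
t 1.95 pos [ 0.4964 -0.0355  0.1503] toolx [-0.999 -0.032 -0.   ] toolz [ 0.  0. -1.] F [0.6 0.7 0.1] w 0.55 0.0 j [-0.22 -0.19  1.98  0.    1.35 -1.82]
[-0.12 -0.04  4.81] [0.   0.   0.05]
[-0.12 -0.04  5.85] [0.   0.   0.05]
0.03560410495111238
11936 [[-0.0858, -0.0594], [0.072, 0.0659]]
5758 [[-0.0744, -0.0595], [0.0748, 0.0661]]
[[ 0.55382604 -0.12964367  0.035     ]]
yaw left edge 75.71025504214985
```

Call:
jog_arm([
  [[-0.1,0,2.0],[0,0,0],55],
  [[-0.1,0,4.0],[0,0,0],55],
  [[-0.1,0,4.8],[0,0,0],55],
  [[-0.1,0,5.3],[0,0,0],55],
  [[-0.1,0,5.6],[0,0,0],55],
  [[-0.1,0,5.8],[0,0,0],55],
  [[-0.1,0,5.8],[0,0,0],55],
])

```text
time: 2.82
tool_pos: [0.4997, -0.0368, 0.0057]
tool_rot: [0.0, -0.015, 1.0, -0.0]
contact_force: [0.4, 0.3, 0.1]
gripper_width: 0.551
grasp_force: 0.0
```

```bash
python3 g.py .4995 -.0365 .003 181.4 0
```

```text
t 2.83 pos [ 0.4997 -0.0368  0.0057] toolx [-1.    -0.03  -0.001] toolz [ 0.001 -0.    -1.   ] F [0.4 0.3 0.1] w 0.551 0.0 j [-0.22  0.02  2.06 -0.    1.06 -1.82]
[0.01 0.01 0.11] [-0.    0.01  0.04]
```

Call:
jog_arm([
  [[0,0,0.15],[0,0,0],40],
  [[0,0,0.15],[0,0,0],5],
  [[0,0,0.15],[0,0,0],5],
  [[0,0,0.15],[0,0,0],5],
  [[0,0,0.15],[0,0,0],5],
  [[0,0,0.15],[0,0,0],5],
])

```text
time: 3.58
tool_pos: [0.4996, -0.0369, 0.0017]
tool_rot: [0.0, -0.015, 1.0, -0.0]
contact_force: [0.1, -0.8, 1.6]
gripper_width: 0.189
grasp_force: 60.4
```

```bash
python3 g.py .4995 -.0365 .003 181.4 0
```

```text
t 3.58 pos [ 0.4996 -0.0369  0.0017] toolx [-1.    -0.03  -0.001] toolz [ 0.001 -0.    -1.   ] F [ 0.1 -0.8  1.6] w 0.189 60.4 j [-0.22  0.03  2.06 -0.    1.06 -1.82]
[ 0.    0.02 -0.05] [-0.    0.    0.04]
```

```bash
python3 g.py .4995 -.0365 .09 181.4 0 .425 -.1697 .09 166 0 .425 -.1697 .0227 166 0
```

```text
t 3.58 pos [ 0.4996 -0.0369  0.0017] toolx [-1.    -0.03  -0.001] toolz [ 0.001 -0.    -1.   ] F [ 0.1 -0.8  1.6] w 0.189 60.4 j [-0.22  0.03  2.06 -0.    1.06 -1.82]
[ 0.    0.02 -3.53] [-0.    0.    0.04]
[ 3.14 -5.22 -3.53] [-0.    0.    1.96]
[ 3.14 -5.22 -0.84] [-0.    0.    1.96]
```

Call:
jog_arm([
  [[0,0,-1.0],[0,0,0],5],
  [[0,0,-2.5],[0,0,0],5],
  [[1.0,-1.0,-3.5],[0,0,0.5],5],
  [[2.0,-3.0,-3.5],[0,0,1.2],5],
  [[3.1,-4.8,-3.5],[0,0,1.96],5],
  [[3.14,-5.22,-3.0],[0,0,1.96],5],
  [[3.14,-5.22,-2.0],[0,0,1.96],5],
  [[3.14,-5.22,-2.0],[0,0,1.96],5],
])

```text
time: 4.58
tool_pos: [0.4227, -0.1679, 0.0485]
tool_rot: [-0.003, 0.121, 0.993, 0.002]
contact_force: [-0.4, 0.8, -0.9]
gripper_width: 0.192
grasp_force: 60.1
```

```bash
python3 g.py .425 -.1697 .0227 166 0; python3 - <<'E'
from h import *
for n in("scene","side"):
    im,d=grab_frame(n);np.savez(f"{n}1.npz",im=im,d=d)
    C=cloud(n,d);x,y,z=np.moveaxis(C,2,0)
    t=tool();u=np.array([.970,-.242]);L=C[...,:2]-t[:2,3]
    a=L@u;b=L@np.array([.242,.970])
    m=(d>0)&(z>.03)&(abs(b)<.02)&(a>.03)&(a<.11)&(z<.08)
    P=np.c_[a[m],b[m],z[m]];print(n,m.sum(),np.percentile(P[:,0],[1,98]).round(4),np.polyfit(P[:,0],P[:,1],1).round(4),np.polyfit(P[:,0],P[:,2],1).round(4))
save(cv2.resize(im[200:380,200:460],None,fx=3,fy=3,interpolation=cv2.INTER_CUBIC),"s1.png")
E
```

```text
t 4.58 pos [ 0.4227 -0.1679  0.0485] toolx [-0.97   0.241  0.006] toolz [-0.005  0.004 -1.   ] F [-0.4  0.8 -0.9] w 0.192 60.1 j [-0.54 -0.17  2.15  0.    1.17 -1.87]
[-0.11 -0.05  1.03] [ 0.02 -0.04  0.01]
scene 300 [0.0397 0.0924] [ 0.0542 -0.0049] [-0.0058  0.0553]
side 267 [0.0308 0.0917] [ 0.0055 -0.0008] [-0.0066  0.0589]
```

View pics/s1.png

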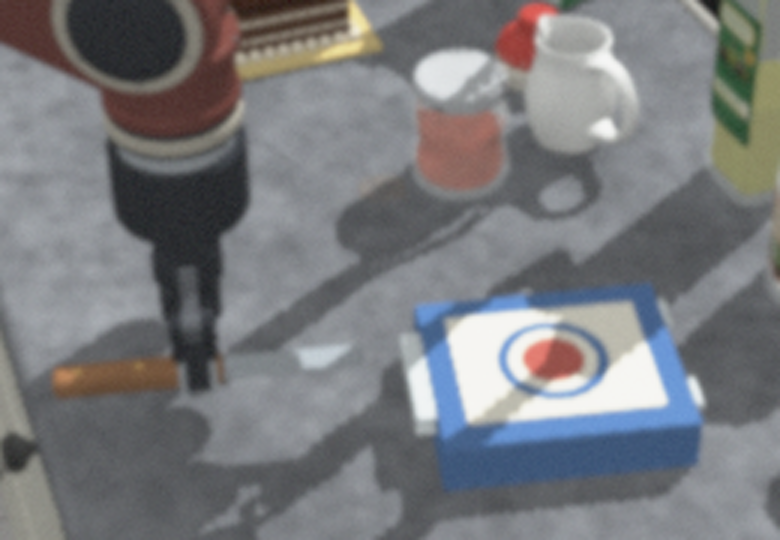

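The picture shows the knife held level, its blade tip at crop (350,350) pointing at the tin's lip at crop (415,385). Measured blade height matches expectation, so I'll lower the knife, advance it and check the force.

Call:
jog_arm([
  [[-0.1,-0.05,0.6],[0,0,0],5],
  [[-0.1,-0.05,1.0],[0,0,0],5],
  [[-0.1,-0.05,1.0],[0,0,0],5],
  [[-0.1,-0.05,1.0],[0,0,0],5],
])

```text
time: 5.18
tool_pos: [0.4269, -0.1714, 0.0265]
tool_rot: [-0.0, 0.122, 0.993, 0.0]
contact_force: [-0.1, 1.2, -0.8]
gripper_width: 0.193
grasp_force: 60.1
```

```bash
python3 g.py .449 -.1757 .0227 166 0 .459 -.1782 .0227 166 0
```

```text
t 5.17 pos [ 0.4269 -0.1714  0.0265] toolx [-0.97   0.242  0.   ] toolz [-0.  0. -1.] F [-0.1  1.2 -0.8] w 0.193 60.1 j [-0.54 -0.12  2.15 -0.    1.11 -1.87]
[-0.9   0.05  0.15] [ 0. -0.  0.]
[-1.31  0.05  0.15] [ 0. -0.  0.]
```

Call:
jog_arm([
  [[0,0,0.15],[0,0,0],5],
  [[-0.4,0,0.15],[0,0,0],5],
  [[-0.8,0,0.15],[0,0,0],5],
  [[-1.0,0,0.15],[0,0,0],5],
  [[-1.15,0,0.15],[0,0,0],5],
  [[-1.3,0,0.15],[0,0,0],5],
  [[-1.3,0,0.15],[0,0,0],5],
])

```text
time: 6.05
tool_pos: [0.4585, -0.1793, 0.0227]
tool_rot: [0.0, 0.122, 0.993, -0.0]
contact_force: [-0.2, 0.1, -0.5]
gripper_width: 0.188
grasp_force: 60.1
```

```bash
python3 g.py .459 -.1782 .0227 166 0;  python3 - <<'E'
from h import *
im,d=grab_frame("side");save(cv2.resize(im[250:370,220:440],None,fx=3.6,fy=3.6,interpolation=cv2.INTER_CUBIC),"s2.png")
E
```

```text
t 6.05 pos [ 0.4585 -0.1793  0.0227] toolx [-0.97   0.242 -0.   ] toolz [ 0. -0. -1.] F [-0.2  0.1 -0.5] w 0.188 60.1 j [-0.52 -0.03  2.07 -0.    1.1  -1.85]
[-0.01  0.05  0.  ] [-0.  0.  0.]
```

View pics/s2.png

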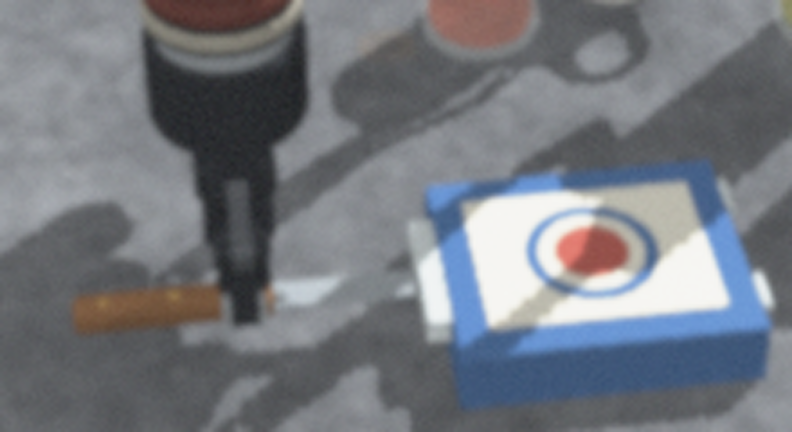

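The picture shows the blade under the lip at crop (415,290), with no contact force. Now I'll lift.

Call:
jog_arm([
  [[0,0,-0.1],[0,0,0],5],
  [[0,0,-0.2],[0,0,0],5],
  [[0,0,-0.3],[0,0,0],5],
  [[0,0,-0.45],[0,0,0],5],
  [[0,0,-0.6],[0,0,0],5],
  [[0,0,-0.8],[0,0,0],5],
  [[0,0,-1.0],[0,0,0],5],
  [[0,0,-1.0],[0,0,0],5],
])

```text
time: 7.1
tool_pos: [0.4589, -0.1796, 0.0485]
tool_rot: [0.001, 0.122, 0.993, -0.0]
contact_force: [-0.1, 0.1, -0.7]
gripper_width: 0.189
grasp_force: 60.1
```

```bash
cat > lid.py <<'E'
from h import *
# lid angle: fit points of the lid in tin-frame x-z
im,d=grab_frame("scene");C=cloud("scene",d);u=np.array([.970,-.242]);L=C[...,:2]-[.627,-.2205]
a=L@u;b=L@np.array([.242,.970]);z=C[...,2]
for lo,hi in((-60,-35),(35,60)):
    m=(d>0)&(abs(a)<.11)&(b>lo/1e3)&(b<hi/1e3)&(z>.036)
    h=cv2.cvtColor(im,cv2.COLOR_RGB2HSV).astype(int);m&=(h[...,0]>95)&(h[...,0]<130)&(h[...,1]>90)
    if m.sum()>10: v=cv2.fitLine(np.c_[a[m],z[m]].astype(np.float32),cv2.DIST_L2,0,.01,.01).ravel();print(m.sum(),"angle",np.degrees(np.arctan2(-v[1],v[0])).round(1)%180,"zmax",z[m].max().round(3),"x",a[m].min().round(3),a[m].max().round(3))
E
python3 lid.py; python3 g.py
```

```text
591 angle 8.6 zmax 0.06 x -0.073 0.075
137 angle 7.5 zmax 0.055 x -0.068 0.074
t 7.15 pos [ 0.4587 -0.1794  0.0482] toolx [-0.97   0.242 -0.001] toolz [ 0.001 -0.001 -1.   ] F [-0.1 -0.1 -1.4] w 0.192 60.1 j [-0.52 -0.07  2.06 -0.    1.15 -1.85]
```

Call:
jog_arm([
  [[-0.2,0,-0.5],[0,0,0],5],
  [[-0.55,0,-1.1],[0,0,0],5],
  [[-0.9,0,-1.8],[0,0,0],5],
  [[-1.3,0,-2.5],[0,0,0],5],
  [[-1.8,0,-3.1],[0,0,0],5],
  [[-2.35,0,-3.6],[0,0,0],5],
  [[-2.35,0,-3.6],[0,0,0],5],
])

```text
time: 8.02
tool_pos: [0.5175, -0.1943, 0.1403]
tool_rot: [0.002, 0.122, 0.993, -0.001]
contact_force: [-0.5, -0.6, 0.5]
gripper_width: 0.19
grasp_force: 60.1
```

```bash
python3 lid.py; python3 g.py
```

```text
88 angle 50.9 zmax 0.154 x -0.017 0.077
t 8.07 pos [ 0.5163 -0.1938  0.139 ] toolx [-0.97   0.241 -0.002] toolz [ 0.002 -0.001 -1.   ] F [-0.4 -0.3 -2.3] w 0.191 60.1 j [-0.49 -0.05  1.87 -0.    1.32 -1.82]
```

Call:
jog_arm([
  [[-0.7,0,-0.2],[0,0,0],5],
  [[-1.4,0,-0.35],[0,0,0],5],
  [[-2.1,0,-0.5],[0,0,0],5],
  [[-2.9,0,-0.7],[0,0,0],5],
  [[-3.6,0,-0.75],[0,0,0],5],
  [[-4.2,0,-0.75],[0,0,0],5],
  [[-4.7,0,-0.75],[0,0,0],5],
  [[-4.7,0,-0.75],[0,0,0],5],
])

```text
time: 9.07
tool_pos: [0.6295, -0.2218, 0.1559]
tool_rot: [-0.0, 0.122, 0.993, 0.0]
contact_force: [0.7, -0.0, -1.6]
gripper_width: 0.189
grasp_force: 60.1
```

```bash
python3 lid.py; python3 g.py
```

```text
941 angle 97.7 zmax 0.253 x -0.011 0.105
17 angle 96.2 zmax 0.102 x 0.083 0.088
t 9.12 pos [ 0.6292 -0.2217  0.156 ] toolx [-0.97   0.242  0.001] toolz [-0.001  0.    -1.   ] F [-0.5  0.2 -0.3] w 0.189 60.1 j [-0.45  0.2   1.58 -0.    1.36 -1.78]
```

Call:
jog_arm([
  [[-0.2,0,0],[0,0,0],5],
  [[-0.2,0,0],[0,0,0],5],
  [[1.0,0,0],[0,0,0],5],
  [[3.0,0,0],[0,0,0],5],
  [[5.0,0,0.3],[0,0,0],5],
  [[6.0,2,0.6],[0,0,0],5],
  [[6.0,4,1.5],[0,0,-1],5],
  [[6.0,6,2.5],[0,0,-1.96],5],
])

```text
time: 10.12
tool_pos: [0.5208, -0.0389, 0.0946]
tool_rot: [0.002, -0.017, 1.0, -0.0]
contact_force: [-0.2, -0.3, -0.5]
gripper_width: 0.192
grasp_force: 60.1
```

```bash
python3 lid.py; python3 g.py .4996 -.037 .0027 181.4 0
```

```text
967 angle 100.4 zmax 0.182 x 0.076 0.109
788 angle 100.3 zmax 0.182 x 0.076 0.106
t 10.18 pos [ 0.5188 -0.0333  0.0903] toolx [-0.999 -0.04   0.002] toolz [-0.002  0.005 -1.   ] F [-3.1  3.8 -3.2] w 0.188 60.0 j [-0.21 -0.06  1.98  0.    1.23 -1.82]
[ 0.77 -0.13  3.51] [ 0.04 -0.02  0.11]
```

Call:
jog_arm([
  [[0.7,0,1.0],[0,0,0.1],5],
  [[0.8,0,2.0],[0,0,0.1],5],
  [[0.8,0,2.7],[0,0,0.1],5],
  [[0.8,0,3.0],[0,0,0.1],5],
  [[0.8,0,3.0],[0,0,0.1],5],
])

```text
time: 10.8
tool_pos: [0.5003, -0.0408, 0.0189]
tool_rot: [-0.0, -0.008, 1.0, 0.0]
contact_force: [0.1, 0.1, -0.4]
gripper_width: 0.195
grasp_force: 60.1
```

```bash
python3 g.py .4996 -.037 .0025 181.4 0
```

```text
t 10.8 pos [ 0.5003 -0.0408  0.0189] toolx [-1.    -0.015  0.   ] toolz [-0.  0. -1.] F [ 0.1  0.1 -0.4] w 0.195 60.1 j [-0.23 -0.    2.05  0.    1.09 -1.82]
[0.02 0.15 0.66] [ 0.   -0.   -0.06]
```

Call:
jog_arm([
  [[0,0,0.35],[0,0,0],5],
  [[0,0,0.55],[0,0,0],5],
  [[0,0,0.65],[0,0,0],5],
  [[0,0,0.65],[0,0,0],5],
  [[0,0,0.65],[0,0,0],5],
])

```text
time: 11.42
tool_pos: [0.5002, -0.0406, 0.0029]
tool_rot: [0.0, -0.008, 1.0, -0.0]
contact_force: [-0.1, 0.5, -0.0]
gripper_width: 0.195
grasp_force: 60.1
```

```bash
python3 g.py .4996 -.037 .0017 181.4 0
```

```text
t 11.43 pos [ 0.5002 -0.0406  0.0029] toolx [-1.    -0.016 -0.   ] toolz [ 0. -0. -1.] F [-0.1  0.5 -0. ] w 0.195 60.1 j [-0.23  0.03  2.06 -0.    1.06 -1.82]
[0.02 0.15 0.05] [-0.    0.   -0.06]
```

Call:
jog_arm([
  [[0,0,0.04],[0,0,0],5],
  [[0,0,0.04],[0,0,0],40],
  [[0,0,0.04],[0,0,0],55],
  [[0,0,-1.0],[0,0,0],55],
  [[0,0,-3.5],[0,0,0],55],
  [[-0.5,-1.5,-5.5],[0,0,0.3],55],
  [[-1.5,-3.8,-5.6],[0,0,1.1],55],
  [[-2.5,-6.0,-5.6],[0,0,1.85],55],
])

```text
time: 12.42
tool_pos: [0.5664, -0.1915, 0.1449]
tool_rot: [0.002, 0.122, 0.992, -0.001]
contact_force: [0.0, 0.7, 0.6]
gripper_width: 0.547
grasp_force: 0.0
```

```bash
python3 g.py .5727 -.2069 .15 166 0
```

```text
t 12.43 pos [ 0.5664 -0.1915  0.1449] toolx [-0.97   0.243 -0.004] toolz [ 0.004 -0.002 -1.   ] F [0.  0.7 0.6] w 0.547 0.0 j [-0.45  0.05  1.76  0.    1.32 -1.78]
[-0.39 -0.54 -0.2 ] [-0.    0.03 -0.01]
```

Call:
jog_arm([
  [[-0.3,-0.4,0],[0,0,0],55],
  [[-0.3,-0.4,0],[0,0,0],55],
  [[-0.3,-0.4,0],[0,0,0],55],
  [[-0.3,-0.4,0],[0,0,0],55],
])

```text
time: 12.92
tool_pos: [0.5694, -0.1997, 0.1426]
tool_rot: [-0.0, 0.12, 0.993, 0.0]
contact_force: [-0.1, 0.5, -0.4]
gripper_width: 0.552
grasp_force: 0.0
```

```bash
python3 g.py .5727 -.2069 .15 166 0; python3 - <<'E'
from h import *
T=tool();im,d=grab_frame("wrist");np.savez("w2.npz",im=im,d=d,T=T);save(im,"w2.png")
C=cloud("wrist",d,T);m=(d>0)&(C[...,2]>.021)&(C[...,2]<.031)&(np.hypot(C[...,0]-.5727,C[...,1]+.2069)<.035)
k,l,st,_=cv2.connectedComponentsWithStats(m.astype(np.uint8))
for i in range(1,k):
    if st[i,4]>60: q=l==i;print(st[i],cv2.minAreaRect((C[q][:,:2]*1000).astype(np.float32)),np.median(C[q][:,2]),im[q].mean(0))
s,ds=grab_frame("scene");save(s,"s3.png")
E
```

```text
t 12.93 pos [ 0.5694 -0.1997  0.1426] toolx [-0.971  0.239  0.   ] toolz [-0.  0. -1.] F [-0.1  0.5 -0.4] w 0.552 0.0 j [-0.46  0.07  1.74  0.    1.33 -1.79]
[-0.2  -0.25 -0.3 ] [ 0.   -0.    0.02]
[ 276  206   78   18 1129] ((549.984375, -201.2063446044922), (59.945640563964844, 12.555276870727539), 76.15943145751953) 0.024380433887920105 [191.51018601 203.91231178 210.70682019]
[312 229  12  33 372] ((575.8175659179688, -205.37713623046875), (8.924882888793945, 26.18203353881836), 75.98201751708984) 0.02682300831985454 [59.79301075 61.4327957  62.48655914]
```

View pics/w2.png

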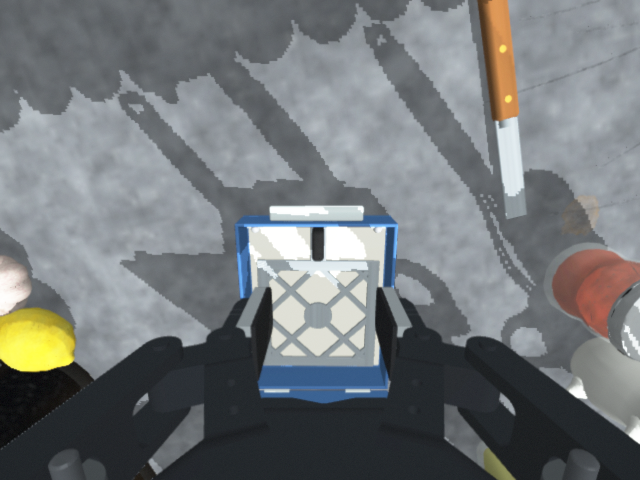

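The picture shows the open tin with the black grip at (318,245), the stencil at (318,315), and the knife lying flat at (505,110). I know where the tool released the knife, so it gives me the bias of each camera.

```bash
python3 - <<'E'
from h import *
print("true at x=.5002: y=-.0406, yaw .9")
S=cv2.imread("pics/s3.png")[:,:,::-1]
for n,im,T in(("wrist",np.load("w2.npz")["im"],np.load("w2.npz")["T"]),("scene",S,None)):
    h=cv2.cvtColor(np.ascontiguousarray(im),cv2.COLOR_RGB2HSV).astype(int);m=(h[...,0]>4)&(h[...,0]<16)&(h[...,1]>140)&(h[...,2]>60)
    v,u=np.where(m);P=plane(n,np.c_[u,v],.014,T);k=(abs(P[:,1]+.04)<.02)&(abs(P[:,0]-.47)<.06);P=P[k]
    f=np.polyfit(P[:,0],P[:,1],1);print(n,k.sum(),f[0]*57.3,np.polyval(f,.47),"expect",-.0406-.03*.0157,P[:,0].max(),"expect .515")
E
```

```text
true at x=.5002: y=-.0406, yaw .9
wrist 3004 1.0419191697063435 -0.04312125239864102 expect -0.041070999999999996 0.5144785125937654 expect .515
scene 396 1.1997279959225793 -0.04386932768155146 expect -0.041070999999999996 0.5114905028215896 expect .515
```

```bash
python3 g.py .576 -.204 .06 166 0 .576 -.204 .009 166 0
```

```text
t 13.03 pos [ 0.5696 -0.2001  0.1428] toolx [-0.971  0.239 -0.   ] toolz [ 0.  0. -1.] F [ 1.2  0.1 -1.1] w 0.549 0.0 j [-0.46  0.07  1.74  0.    1.33 -1.79]
[-0.29 -0.09  3.31] [0.   0.   0.02]
[-0.29 -0.09  5.35] [0.   0.   0.02]
```

Call:
jog_arm([
  [[-0.3,-0.1,1.5],[0,0,0],45],
  [[-0.3,-0.1,3.0],[0,0,0],45],
  [[-0.3,-0.1,3.3],[0,0,0],45],
  [[-0.3,-0.1,3.7],[0,0,0],45],
  [[-0.3,-0.1,4.2],[0,0,0],45],
  [[-0.3,-0.1,4.7],[0,0,0],45],
  [[-0.3,-0.1,4.9],[0,0,0],45],
  [[-0.3,-0.1,4.9],[0,0,0],45],
])

```text
time: 14.02
tool_pos: [0.5762, -0.2053, 0.0197]
tool_rot: [-0.0, 0.121, 0.993, 0.0]
contact_force: [-0.7, -0.3, 0.3]
gripper_width: 0.449
grasp_force: 0.0
```

```bash
python3 g.py .576 -.204 .009 166 0
```

```text
t 14.03 pos [ 0.5762 -0.2053  0.0197] toolx [-0.971  0.24   0.001] toolz [-0.001  0.    -1.   ] F [-0.7 -0.3  0.3] w 0.449 0.0 j [-0.46  0.24  1.79 -0.    1.12 -1.79]
[0.02 0.05 0.43] [ 0.   -0.01  0.01]
```

Call:
jog_arm([
  [[0,0,0.2],[0,0,0],45],
  [[0,0,0.4],[0,0,0],45],
  [[0,0,0.42],[0,0,0],30],
  [[0,0,0.42],[0,0,0],3],
  [[0,0,0.42],[0,0,0],3],
  [[0,0,0.42],[0,0,0],3],
  [[0,0,0.42],[0,0,0],3],
  [[0,0,0.42],[0,0,0],3],
])

```text
time: 15.02
tool_pos: [0.5765, -0.2054, 0.0098]
tool_rot: [0.0, 0.121, 0.993, -0.0]
contact_force: [0.3, 0.3, 0.1]
gripper_width: 0.096
grasp_force: 61.9
```

```bash
python3 g.py .576 -.205 .2 166 0
```

```text
t 15.03 pos [ 0.5765 -0.2054  0.0098] toolx [-0.971  0.24  -0.   ] toolz [ 0. -0. -1.] F [0.3 0.3 0.1] w 0.096 61.9 j [-0.46  0.25  1.79  0.    1.1  -1.79]
[ 0.02  0.01 -7.61] [-0.    0.    0.01]
```

Call:
jog_arm([
  [[0,0,-0.2],[0,0,0],3],
  [[0,0,-0.5],[0,0,0],3],
  [[0,0,-1.0],[0,0,0],3],
  [[0,0,-2.0],[0,0,0],3],
  [[0,0,-3.2],[0,0,0],3],
  [[0,0,-4.7],[0,0,0],3],
  [[0,0,-6.2],[0,0,0],3],
  [[0,0,-7.2],[0,0,0],3],
])

```text
time: 16.02
tool_pos: [0.5772, -0.2057, 0.1933]
tool_rot: [0.002, 0.121, 0.993, -0.001]
contact_force: [0.4, -0.1, -1.2]
gripper_width: 0.098
grasp_force: 61.7
```

```bash
python3 g.py .534 .25 .2 179 0; python3 - <<'E'
from h import *
im,d=grab_frame("scene");save(im[100:400,180:580],"s4.png")
E
```

```text
t 16.02 pos [ 0.5772 -0.2057  0.1933] toolx [-0.971  0.24  -0.004] toolz [ 0.004 -0.002 -1.   ] F [ 0.4 -0.1 -1.2] w 0.098 61.7 j [-0.46  0.05  1.68  0.    1.41 -1.79]
[ 6.06 17.28 -0.3 ] [-0.01  0.03 -1.61]
```

View pics/s4.png

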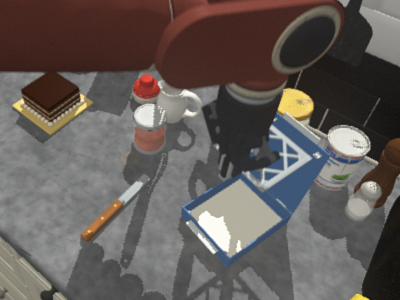

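The picture shows the stencil clear of the tin with the lid at its stop, the knife flat on the worktop at (115,205), and everything else undisturbed. Now the carry.

Call:
jog_arm([
  [[0.3,0.8,-0.5],[0,0,-0.1],3],
  [[0.7,2.0,-0.7],[0,0,-0.2],3],
  [[1.2,3.5,-0.7],[0,0,-0.35],3],
  [[1.7,5.0,-0.7],[0,0,-0.5],3],
  [[2.3,6.5,-0.7],[0,0,-0.65],3],
  [[2.8,8.0,-0.7],[0,0,-0.8],3],
  [[3.3,9.5,-0.7],[0,0,-0.95],3],
  [[3.9,11.0,-0.7],[0,0,-1.1],3],
])

```text
time: 17.08
tool_pos: [0.5464, 0.0872, 0.2062]
tool_rot: [-0.001, 0.044, 0.999, 0.0]
contact_force: [0.9, -0.1, -0.1]
gripper_width: 0.1
grasp_force: 61.8
```

```bash
python3 g.py .534 .248 .18 179 0
```

```text
t 17.07 pos [0.5464 0.0872 0.2062] toolx [-0.996  0.087  0.002] toolz [-0.002  0.    -1.   ] F [ 0.9 -0.1 -0.1] w 0.1 61.8 j [ 0.02 -0.1   1.81  0.    1.44 -1.46]
[1.05 6.36 1.05] [ 0.   -0.01 -0.5 ]
```

Call:
jog_arm([
  [[0.25,1.4,0],[0,0,-0.15],3],
  [[0.5,2.7,0],[0,0,-0.25],3],
  [[0.7,3.8,0],[0,0,-0.35],3],
  [[0.85,4.8,0],[0,0,-0.5],3],
  [[1.0,5.6,0.3],[0,0,-0.5],3],
  [[1.0,6.1,0.7],[0,0,-0.5],3],
  [[1.0,6.3,1.0],[0,0,-0.5],3],
  [[1.0,6.3,1.0],[0,0,-0.5],3],
])

```text
time: 18.08
tool_pos: [0.5364, 0.2437, 0.1806]
tool_rot: [-0.001, 0.01, 1.0, -0.001]
contact_force: [0.4, -1.1, -0.5]
gripper_width: 0.096
grasp_force: 61.8
```

```bash
cat > st.py <<'E'
from h import *
# stencil and cake relative, by scene+side depth
T=tool();zt=T[2,3]-.0078+.003;print("TCP",T[:3,3].round(4),"expected stencil top",zt)
for n in("scene","side"):
    im,d=grab_frame(n);C=cloud(n,d);np.savez(n+"2.npz",im=im,d=d,T=T);z=C[...,2]
    near=(d>0)&(np.hypot(C[...,0]-.607,C[...,1]-.248)<.12)
    for nm,lo,hi in(("stencil",zt-.01,zt+.01),("cake",.045,.06),("board",.001,.012)):
        m=near&(z>lo)&(z<hi)
        h=cv2.cvtColor(im,cv2.COLOR_RGB2HSV).astype(int)
        if nm=="board": m&=(h[...,1]>70)&(h[...,0]>12)&(h[...,0]<32)
        k,l,s,_=cv2.connectedComponentsWithStats(m.astype(np.uint8))
        if k<2: print(n,nm,"none");continue
        q=l==1+s[1:,4].argmax();P=C[q];c,sz,a=cv2.minAreaRect((P[:,:2]*1000).astype(np.float32))
        A=np.c_[P[:,:2],np.ones(len(P))];w=np.linalg.lstsq(A,P[:,2],rcond=None)[0]
        print(n,nm,q.sum(),np.round(c,1),np.round(sz,1),round(a,1),"z",np.median(P[:,2]).round(4),"slope deg",np.degrees(w[:2]).round(2))
E
python3 st.py; python3 g.py .534 .248 .18 179 0; python3 - <<'E'
from h import *
im=np.load("side2.npz")["im"];save(cv2.resize(im[100:300,180:440],None,fx=3,fy=3,interpolation=cv2.INTER_CUBIC),"s5.png")
E
```

```text
TCP [0.5364 0.2437 0.1806] expected stencil top 0.1757964741066938
scene stencil 1094 [591.3 241. ] [111.1 142.1] 89.3 z 0.1754 slope deg [-0.64  0.11]
scene cake 1323 [607.9 250.7] [95.7 92.7] 88.5 z 0.0538 slope deg [0.57 0.97]
scene board 696 [609.5 250.4] [132.4 133.7] 89.8 z 0.0059 slope deg [-0.06  0.06]
side stencil 809 [591.2 241.9] [113.8 141.7] 89.1 z 0.1777 slope deg [-0.46 -0.29]
side cake 896 [608.3 248.4] [98.8 92.6] 89.2 z 0.0553 slope deg [0.43 1.89]
side board 420 [607.6 249.3] [134.6 130.7] 90.0 z 0.0074 slope deg [-0.02  0.08]
t 18.18 pos [0.5371 0.2435 0.182 ] toolx [-1.    0.02  0.  ] toolz [-0. -0. -1.] F [-0.2 -0.6 -0.3] w 0.1 61.8 j [ 0.3   0.    1.75 -0.    1.39 -1.25]
[0.13 0.18 0.08] [-0.   -0.   -0.02]
```

View pics/s5.png

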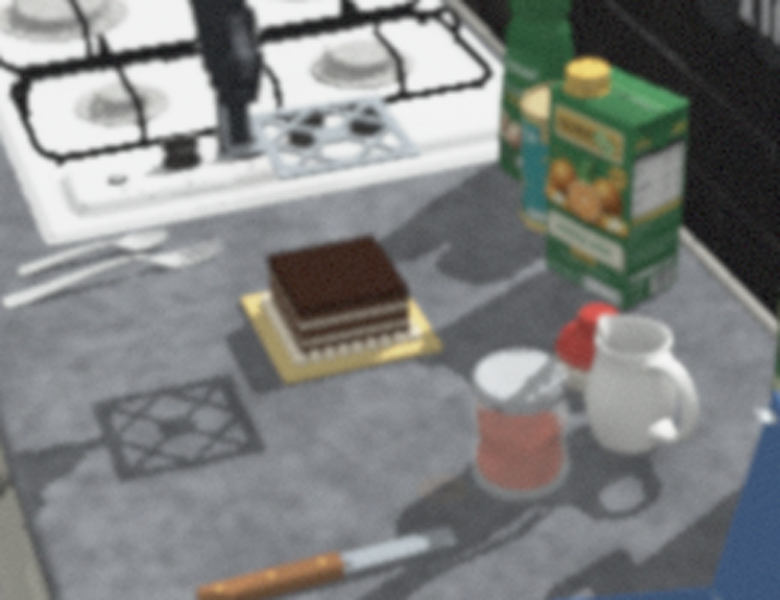

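The picture shows the stencil level at crop (330,140), above and on the way to the cake at crop (340,285). Next, a finer cake pose from colour edges in the first, unobstructed pictures.

```bash
python3 - <<'E'
from h import *
def rectpx(n,m,z,name):
    k,l,s,_=cv2.connectedComponentsWithStats(m.astype(np.uint8));q=(l==1+s[1:,4].argmax()).astype(np.uint8)
    v,u=np.where(q);P=plane(n,np.c_[u,v],z)[:,:2]*1000
    # per-direction edges: robust extents, scanning yaw for tightest mean edge
    c,sz,a=cv2.minAreaRect(P.astype(np.float32));hull=cv2.convexHull(P.astype(np.float32))
    M=cv2.moments(hull);print(n,name,q.sum(),np.round(c,1),np.round(sz,1),round(a,2),"hull centroid",round(M["m10"]/M["m00"],1),round(M["m01"]/M["m00"],1))
for n in("scene","side"):
    z0=np.load(n+"0.npz");im,d=z0["im"],z0["d"];C=cloud(n,d);h=cv2.cvtColor(im,cv2.COLOR_RGB2HSV).astype(int)
    near=(np.hypot(C[...,0]-.607,C[...,1]-.248)<.11)&(d>0)
    rectpx(n,near&(C[...,2]>.048),.054,"cake depth")
    rectpx(n,near&(C[...,2]>.035)&(h[...,2]<75),.054,"cake dark")
    g=near&(C[...,2]<.03)&(h[...,0]>12)&(h[...,0]<32)&(h[...,1]>70)|near&(C[...,2]>.012);rectpx(n,near&(h[...,0]>12)&(h[...,0]<32)&(h[...,1]>70)&(C[...,2]<.014),.006,"board")
E
python3 g.py .534 .248 .11 179 0
```

```text
scene cake depth 1267 [606.4 247.5] [95.  92.5] 89.14 hull centroid 606.7 247.9
scene cake dark 1407 [604.9 242.1] [104.8  95.6] 89.3 hull centroid 604.9 243.1
scene board 733 [607.3 248.6] [133.  132.3] 89.41 hull centroid 595.6 236.0
side cake depth 855 [606.9 246.6] [102.5  93.1] 88.99 hull centroid 607.4 247.1
side cake dark 847 [605.6 242. ] [99.8 93.7] 88.41 hull centroid 605.3 242.0
side board 426 [607.1 250.5] [133.  130.9] 89.1 hull centroid 600.4 238.6
t 18.18 pos [0.5371 0.2435 0.182 ] toolx [-1.    0.02  0.  ] toolz [-0. -0. -1.] F [-0.2 -0.6 -0.3] w 0.1 61.8 j [ 0.3   0.    1.75 -0.    1.39 -1.25]
[0.13 0.18 2.88] [-0.   -0.   -0.02]
```

Call:
jog_arm([
  [[0,0.28,0.5],[0,0,-0.03],3],
  [[0,0.28,1.2],[0,0,-0.03],3],
  [[0,0.28,2.0],[0,0,-0.03],3],
  [[0,0.28,2.6],[0,0,-0.03],3],
  [[0,0.28,2.9],[0,0,-0.03],3],
  [[0,0.28,2.9],[0,0,-0.03],3],
  [[0,0.28,2.9],[0,0,-0.03],3],
  [[0,0.28,2.9],[0,0,-0.03],3],
])

```text
time: 19.18
tool_pos: [0.5378, 0.2513, 0.1107]
tool_rot: [0.001, 0.008, 1.0, 0.0]
contact_force: [0.1, -0.4, -1.2]
gripper_width: 0.1
grasp_force: 61.7
```

```bash
python3 st.py; python3 g.py .537 .25 .0718 179.1 0
```

```text
TCP [0.5378 0.2513 0.1107] expected stencil top 0.10587858432262352
scene stencil 984 [592.4 249.9] [110.3 141.5] 89.0 z 0.1059 slope deg [-0.48  0.18]
scene cake 785 [607.8 247.9] [90.2 92.9] 89.1 z 0.0537 slope deg [0.9  1.34]
scene board 696 [607.7 250.3] [131.8 131.1] 89.5 z 0.006 slope deg [0.02 0.11]
side stencil 803 [592.8 251.6] [115.1 142.8] 89.5 z 0.1072 slope deg [-0.38 -0.26]
side cake 781 [607.9 249.1] [95.6 91.8] 88.5 z 0.0554 slope deg [0.6  2.16]
side board 413 [607.4 247.3] [130.6 131. ] 88.0 z 0.0074 slope deg [-0.08  0.11]
t 19.27 pos [0.5375 0.2513 0.1104] toolx [-1.     0.015 -0.001] toolz [ 0.001  0.    -1.   ] F [ 0.1 -0.3 -1.2] w 0.098 61.7 j [ 0.31  0.08  1.79  0.    1.27 -1.24]
[ 0.02 -0.05  1.54] [0.   0.01 0.  ]
```

Call:
jog_arm([
  [[0.06,-0.07,0.3],[0,-0.05,0],3],
  [[0.06,-0.07,0.6],[0,-0.05,0],3],
  [[0.06,-0.07,0.9],[0,-0.05,0],3],
  [[0.06,-0.07,1.2],[0,-0.05,0],3],
  [[0.06,-0.07,1.4],[0,-0.05,0],3],
  [[0.06,-0.07,1.5],[0,-0.05,0],3],
  [[0.06,-0.07,1.53],[0,-0.05,0],3],
  [[0.06,-0.07,1.53],[0,-0.05,0],3],
])

```text
time: 20.27
tool_pos: [0.5358, 0.2495, 0.0717]
tool_rot: [0.004, 0.008, 1.0, 0.0]
contact_force: [0.3, 0.3, -0.1]
gripper_width: 0.098
grasp_force: 61.7
```

```bash
python3 st.py; python3 g.py .537 .25 .0718 179.1 0; python3 - <<'E'
from h import *
im=np.load("side2.npz")["im"];save(cv2.resize(im[130:260,220:390],None,fx=4,fy=4,interpolation=cv2.INTER_CUBIC),"s6.png")
E
```

```text
TCP [0.5358 0.2495 0.0717] expected stencil top 0.066858762084818
scene stencil 976 [590.6 247.7] [110.1 140.9] 89.5 z 0.0673 slope deg [0.04 0.  ]
scene cake 108 [614.3 233.8] [29.5 28.8] 39.6 z 0.0539 slope deg [-0.93 -0.08]
scene board 659 [608.6 249.7] [132.3 132. ] 89.8 z 0.0059 slope deg [-0.11  0.15]
side stencil 877 [590.3 248.4] [115.9 140.1] 88.7 z 0.0688 slope deg [-0.1  -0.23]
side cake 203 [606.8 209.6] [22.5 91.7] 83.0 z 0.052 slope deg [-0.34  0.92]
side board 421 [607.5 251.1] [134.3 130.7] 89.4 z 0.0074 slope deg [-0.28  0.05]
t 20.38 pos [0.5358 0.2495 0.0718] toolx [-1.     0.015 -0.008] toolz [ 0.008  0.    -1.   ] F [-0.1  0.1 -1. ] w 0.097 61.7 j [ 0.31  0.12  1.82 -0.    1.19 -1.24]
[-0.05  0.02 -0.  ] [0.   0.05 0.  ]
```

View pics/s6.png

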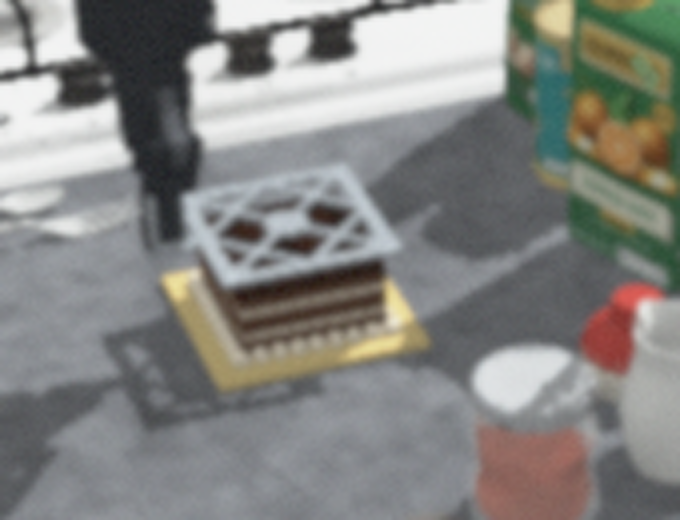

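The picture shows the stencil at crop (290,225), level and centred above the cake with a visible gap. A sub-millimetre nudge and a settle, then I hand in.

Call:
jog_arm([
  [[-0.02,0.03,0],[0,0,0],3],
  [[-0.02,0.03,0],[0,0,0],3],
  [[-0.02,0.03,0],[0,0,0],3],
  [[-0.02,0.03,0],[0,0,0],3],
])

```text
time: 20.88
tool_pos: [0.5361, 0.2501, 0.0714]
tool_rot: [0.003, 0.008, 1.0, -0.0]
contact_force: [0.3, -0.1, -0.7]
gripper_width: 0.097
grasp_force: 61.7
```

```bash
python3 g.py; python3 -c "
from plant import *
print(job_done())"
```

```text
t 20.88 pos [0.5361 0.2501 0.0714] toolx [-1.     0.015 -0.007] toolz [ 0.007 -0.    -1.   ] F [ 0.3 -0.1 -0.7] w 0.097 61.7 j [ 0.31  0.12  1.82 -0.    1.19 -1.24]
the job is handed in; nothing more can be done
None
```

The job is handed in after 20.9 s: the lid is open at its stop, the knife lies flat on the worktop, and the stencil is held level about 1 cm above the cake, centred to within about 1–2 mm and square with its sides to within about a degree, with no contact force felt.

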